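Part weight on the lab balance

TASK

Take the weight of a moulded part on the balance: wake the balance with its green key, then tare off the empty gold tin on the pan with the blue key. Set the white gland nut down in the tin, swing the clear draught lid fully shut and then press the white print key. Press the keys one at a time, each fully down and let up again, and leave the orange key and the other things on the bench alone.

Things in the scene. Friction and masses are not known exactly. Their poses are not given: they have to be found in the camera images.
- balance: White laboratory balance, fixed, 250 deep (x) x 200 wide (y) mm. Origin: centre of its underside, on the bench; x points to its back (away from the robot at yaw 0), y to its left, z up. Its front third is a console with a dark display and four coloured keys in a row, sloping down to the front by 0.21 rad. Behind that stands a square clear draught chamber with a clear hinged lid.
- pan (a point): Centre of the top of the round steel pan (120 mm diameter) in the chamber; balance frame (37.5, 0, 57) mm. The chamber is centred on it, 147 x 147 mm inside, with clear walls 4 mm thick from z = 45 to z = 97 mm, open on top while the lid is open.
- key_green (a joint): Travel of the green power key, m: 0 up, 0.004 fully down; needs 1.4 N to start and 5 N at the bottom, springs back. It wakes the balance. The keys move along the panel normal, 0.21 rad from vertical, top leaning to the front.
- key_green_top (a point): Centre of the top of the green key, frame as the balance's but tilted with the panel. All key caps: 20 mm deep x 22 mm wide, 8 mm proud of the panel, 36 mm apart; order from the balance's left (+y): green, blue, orange, white.
- key_blue (a joint): Travel of the blue tare key, same values. It takes off whatever stands on the pan, so it must not be pressed with the nut in the tin.
- key_blue_top (a point): Centre of the top of the blue key.
- key_orange (a joint): Travel of the orange menu key, same values; to be left alone.
- key_orange_top (a point): Centre of the top of the orange key.
- key_white (a joint): Travel of the white print key, same values. It records the weight, so it is pressed only with the lid shut on the nut.
- key_white_top (a point): Centre of the top of the white key.
- cover (a joint): Angle of the clear draught lid, rad: 0 flat and shut, about 1.6 (upright) at the start, 1.85 its stop. The hinge is stiff: the lid stays where it is left and must be pushed all the way down (about 2 N at its free edge).
- cover_hinge (a point): Middle of the lid's hinge axis, which runs along the balance's y at the back upper edge of the chamber; balance frame (115, 0, 97) mm. The lid is a clear plate with grey edges, 155 mm from hinge to free edge, 155 mm wide, 4 mm thick above the axis (top at z = 101 mm when shut).
- cover_edge (a point): Middle of the lid's free edge, on its outer (upper) face, 155 mm from the hinge axis; a grey tab 60 mm wide and 6 mm thick juts 16 mm beyond it.
- tin: Open gold-lacquered oval tin, 64 (x) x 110 (y) x 24 mm high, empty, standing loose on the balance pan. Origin: centre of its underside. A part laid in it rests about 4 to 6 mm above the underside, best near the middle, as the walls slope in.
- gland_nut: White plastic gland nut (fluted ring), 24 mm across, 12 mm high, lying flat on the bench; origin: centre of its underside. About 20 g. Grip it across the 24 mm.
- nut_center (a point): Centre of the gland nut, 6 mm above its underside.
- bolt: Steel hexagon bolt lying on the bench, 19 x 50 x 17 mm, along its y; a bystander.
- coupling: Metal quick coupling lying on the bench, 21 x 68 x 21 mm, along its y; a bystander.
- jar_white: White sample jar with white cap, 52 mm diameter, 76 mm high, standing; origin: centre of its underside; a bystander.
- marker: White marker pen with a red cap, 17 x 131 x 17 mm, lying along its y; a bystander.
Mind the look-alikes: they are no part of the job. Leave any pink look-alike of the tin alone.

How it is judged:
On the way, in this order (a step that is already met when the one before it is completed fails the run):
1. the green key is pressed down (value of joint key_green above 0.0026 m), for 0.04 s.
2. the blue key is pressed down, the green one being up again (value of joint key_blue above 0.0026 m and value of joint key_green below 0.001 m), for 0.04 s.
3. the nut lies in the tin, let go (x of nut_center in the frame of tin between -0.028 and 0.028 m and y of nut_center in the frame of tin between -0.05 and 0.05 m and z of nut_center in the frame of tin between -0.002 and 0.024 m and contact force between the fingers and gland_nut below 0.05 N and linear speed of gland_nut below 0.03 m/s), for 0.2 s.
4. the lid is shut (value of joint cover below 0.04 rad), for 0.1 s.
5. the white key is pressed down, with the lid shut and the nut in the tin (x of nut_center in the frame of tin between -0.028 and 0.028 m and y of nut_center in the frame of tin between -0.05 and 0.05 m and z of nut_center in the frame of tin between -0.002 and 0.024 m and value of joint key_white above 0.0026 m and value of joint cover below 0.04 rad), for 0.04 s.
At the end, for the whole second after the job is handed in: The nut lies at rest in the tin (its centre inside the tin's outline and below its rim), the tin stands on the pan (within 25 mm of the pan's centre, tilted less than 0.2 rad), the lid is shut (under 0.04 rad) and all four keys are up (under 1 mm) (x of nut_center in the frame of tin between -0.028 and 0.028 m and y of nut_center in the frame of tin between -0.05 and 0.05 m and z of nut_center in the frame of tin between -0.002 and 0.024 m and horizontal distance between tin and pan below 0.025 m and angle between tin's own z axis and vertical below 0.2 rad and value of joint each of key_green, key_blue, key_orange, key_white below 0.001 m and value of joint cover below 0.04 rad and linear speed of each of gland_nut, tin below 0.02 m/s); the robot touches nothing.
It fails at once if two keys are pressed at once, or the orange key is pressed (by more than 2 mm) ((value of joint each of key_green, key_blue above 0.002 m or value of joint each of key_green, key_orange above 0.002 m or value of joint each of key_green, key_white above 0.002 m or value of joint each of key_blue, key_orange above 0.002 m or value of joint each of key_blue, key_white above 0.002 m or value of joint each of key_orange, key_white above 0.002 m) or value of joint key_orange above 0.002 m).
It fails at once if a key is pressed at the wrong time (by more than 2 mm): green or blue with the nut in the tin, or white with the lid open (((x of nut_center in the frame of tin between -0.028 and 0.028 m and y of nut_center in the frame of tin between -0.05 and 0.05 m and z of nut_center in the frame of tin between -0.002 and 0.024 m) and value of joint any of key_green, key_blue above 0.002 m) or (value of joint key_white above 0.002 m and value of joint cover above 0.06 rad)).
It fails at once if the nut is let go over the pan from more than about 5 cm above the tin's floor (horizontal distance between nut_center and pan below 0.06 m and height (world z) of nut_center above 0.115 m and contact force between the fingers and gland_nut below 0.05 N).
It fails at once if the tin is knocked about (moved more than 25 mm or tipped by more than 0.4 rad) (distance of tin from where it was at the start of the episode above 0.025 m or angle between tin's own z axis and vertical above 0.4 rad).
It fails at once if a bystander (bolt, coupling, jar or marker) is moved by more than 20 mm (distance of any of bolt, coupling, jar_white, marker from where it was at the start of the episode above 0.02 m).
It also fails if it takes over 69 s, if anything falls off the work surface, if the arm or the gripper's body presses on something with over 40 N, if the wrist force passes 120 N, or if a joint passes its speed limit or range.

ROBOT

A 7-joint arm with a two-finger parallel gripper is mounted at the origin on a cart in front of the work surface, level with it; the furniture and walls round the work are solid. World frame = base frame: x ahead of the robot, y to its left, z up, the work surface at z = 0. Lengths are in m, angles in rad, forces in N, time in s.
With the tool pointing down it reaches from about 0.425 to 0.925 m from the base axis. Payload 6.8 kg.
Tool frame: the origin (TCP) lies at the very end of the fingers, on their centre line; the grasp point (between the pads) lies 19 mm behind it; z points along the fingers, y is the line along which they close (so a half turn about z gives the same grasp; the last joint's range is limited). The gripper opens to 85 mm and grips with 20 to 120 N. Pads are 22 mm wide; open, the fingers measure 114 mm over their backs; the gripper's body (76 mm by 85 mm) begins 54 mm behind the grasp point. The pads swing forward as they close: fully open they stand 13 mm farther back than shut.
Start: joints at [1.201, 0.477, 0.022, 1.555, -0.011, 1.109, -0.083], TCP at [0.175, -0.652, 0.231] pointing down, gripper open.
Joint ranges: [-2.96, 2.96], [-0.34, 2.1], [-1.41, 1.46], [0.24, 2.44], [-1.37, 4.51], [0.17, 1.92], [-2.96, 2.96]. Speed limits (rad/s): [2.39, 2.39, 3.14, 3.14, 3.14, 3.14, 3.14].

INTERFACE

Orientations are given as a unit quaternion [w, x, y, z].
In Python, from station import telemetry, viewer, job, search_frame, cut_out gives the robot as it stands. The module is installed in compiled form; this text tells all that it offers.
- The arm moves only by the shell command python3 -m crank 'ROWS' [FORCE]. ROWS is JSON, a list of rows, each an object with "delta_rot": the turn, a rotation vector about the tool's x, y, z in degrees, a list of three; "xyz": the shift along the tool's x, y, z in m, a list of three; "fingers": the gripper command: -1 is fully open, 1 is shut, values between are in proportion. In form: [{"delta_rot": [ax, ay, az], "xyz": [dx, dy, dz], "fingers": fingers}, ...]. A call has 1 to 10 rows; each row is the pose to reach, as a shift and turn from the pose commanded when the call began, along the tool's axes at that moment; what a row does not reach only later rows make up. A row lasts 1/10 s, in which the tool goes at most 50 mm and 8.59 degrees, less where a joint would pass 70% of its speed; a pose out of reach is approached as far as the arm can. A call with a gripper value outside its range is refused whole. The fingers move at their own pace and stop on an object; FORCE is the grip in N (left out, the last holds). Time passes only in rows, so rows that repeat a pose let the fingers close. It gives the time, the measured TCP pose, the force, the opening and the grip force at its end, in the units of the state.
- telemetry.get_obs(): the state, without advancing time (a new reading comes with each control period).
- viewer.read_camera(name): name is "scene" or "top"; returns a dict with "img" (420x560x3 uint8, red, green, blue), "fx", "fy", "cx", "cy" (pixels), "k1" (the pictures are not rectified: a ray, as slopes to the right and down, at radius r is drawn at 1 + k1 r^2 times it, then the intrinsics apply), "origin" and "rotation" of the camera in the world. Camera axes: x right, y up, looking along -z (the intrinsics and any distortion apply to the point x, -y, -z); pixel columns grow to the right and rows downward; lengths in m; the calibration is good to about 2 mm. A picture is of the moment at which its call begins. There is no depth.
- job.hand_in(): hands the job in; it is judged then, once.
Trained networks look in the newest picture that a camera, given by its name, has taken for a name from the list of things; names that differ only in an ending like _2 or _b are one class to them, and where a whole thing is asked for, a point or a joint stands for the part that bears it (a point fixed in the world has none). Each returns a list of dicts, best first, with "score" (0 to 1); they miss things now and then, are a little off and sometimes report something else, mostly with a low value. They report only what shows in the picture. A call takes as long as a camera call. They do not tell look-alikes from the thing itself.
- search_frame(camera, thing): "pixel" ([column, row] in pixels, amid what is visible of it).
- cut_out(camera, thing): "pixels" (420x560 bool, what is visible of it) and "pixel" ([column, row] in pixels, amid what is visible of it).
The state is a dict: "t": time; "q": joint angles; "joint_vel": joint speeds; "joint_torque": joint torques, N m; "eef_pos": TCP position; "tool_rot": TCP orientation; "contact_force": force on the tool from outside, world axes, zero at the start; "torque": the same for the moment, N m; "gripper_width": opening from 0.0 (shut) to 1.0 (fully open); "grasp_force": force on a finger pad.
Only numpy, scipy, OpenCV 4.12 (cv2) and the standard library are available. Lean on these libraries where they do the work, as an engineer would, in place of code of your own. Each camera call takes 0.05 s, during which the arm holds its last target. There are 200 camera calls.

## Working session

There is one attempt and no reset: what is moved stays moved. The work goes in short steps, Python scripts to look and compute and a shell command to move; the robot and the scene stay as the last step left them, time stands still between calls to the robot, and variables do not carry over. Pictures are saved under pics/ and viewed, at most 10 in all, crops included, and the job is handed in when it is done.

```bash
mkdir -p pics; cat > h.py <<'E'
import numpy as np, cv2
from station import telemetry, viewer, job, search_frame, cut_out
from scipy.spatial.transform import Rotation as R
def rays(c,px):
    px=np.atleast_2d(np.array(px,float))
    d=np.stack([(px[:,0]-c['cx'])/c['fx'],(px[:,1]-c['cy'])/c['fy']],1)
    u=d.copy()
    for _ in range(20): u=d/(1+c['k1']*(u**2).sum(1,keepdims=True))
    v=np.c_[u[:,0],-u[:,1],-np.ones(len(u))]
    return v@np.array(c['rotation']).T
def at_z(c,px,z):
    v=rays(c,px); o=np.array(c['origin'])
    return o+v*((z-o[2])/v[:,2])[:,None]
def proj(c,P):
    p=(np.atleast_2d(P)-np.array(c['origin']))@np.array(c['rotation'])
    u=np.c_[p[:,0]/-p[:,2],-p[:,1]/-p[:,2]]
    u=u*(1+c['k1']*(u**2).sum(1,keepdims=True))
    return u*[c['fx'],c['fy']]+[c['cx'],c['cy']]
def tri(c1,p1,c2,p2):
    a,b=rays(c1,p1)[0],rays(c2,p2)[0]; o1,o2=np.array(c1['origin']),np.array(c2['origin'])
    s=np.linalg.lstsq(np.c_[a,-b],o2-o1,rcond=None)[0]
    P,Q=o1+s[0]*a,o2+s[1]*b
    return (P+Q)/2,np.linalg.norm(P-Q)
def q2R(o): w,x,y,z=o['tool_rot']; return R.from_quat([x,y,z,w])
E
python3 - <<'E'
from h import *
np.set_printoptions(precision=4,suppress=True)
o=telemetry.get_obs(); print(o['t'],o['eef_pos'],q2R(o).as_matrix())
C={}
for n in('scene','top'):
    c=C[n]=viewer.read_camera(n); print(n,c['origin'],c['fx'],c['k1']); print(np.array(c['rotation']))
    cv2.imwrite(f'pics/{n}0.png',cv2.resize(c['img'][...,::-1],(800,600)))
hs={'key_green_top':.05,'key_blue_top':.05,'key_orange_top':.05,'key_white_top':.05,'tin':.07,'gland_nut':.006,'bolt':.008,'coupling':.01,'jar_white':.04,'marker':.008,'cover_edge':.25,'pan':.057,'balance':.05}
for k,z in hs.items():
    for n in C:
        for d in search_frame(n,k)[:3]:
            print(k,n,round(d['score'],2),np.round(d['pixel'],1),at_z(C[n],d['pixel'],z)[0])
E
```

```text
0.0 [ 0.1745 -0.6515  0.2303] [[ 0.9659  0.2588 -0.0006]
 [ 0.2588 -0.9659  0.0017]
 [-0.0002 -0.0018 -1.    ]]
scene [ 0.1569 -0.5019  0.8599] 404.0914734595902 0.03762389788007156
[ 0.8791  0.3083 -0.1135 -0.3453]
top [ 0.3853 -0.0214  1.2762] 448.19090682162835 -0.08430361645960104
[ 0.7056  0.0417 -0.052  -0.7054]Traceback (most recent call last):
  File "<stdin>", line 12, in <module>
  File "h.py", line 12, in at_z
    v=rays(c,px); o=np.array(c['origin'])
  File "h.py", line 10, in rays
    return v@np.array(c['rotation']).T
           ~^~~~~~~~~~~~~~~~~~~~~~~~~~
ValueError: matmul: Input operand 1 has a mismatch in its core dimension 0, with gufunc signature (n?,k),(k,m?)->(n?,m?) (size 4 is different from 3)
```

```bash
python3 - <<'E'
s=open('h.py').read()
s=s.replace("np.array(c['rotation'])","rot(c)")
s=s.replace("def rays","def rot(c): w,x,y,z=c['rotation']; return R.from_quat([x,y,z,w]).as_matrix()\ndef rays",1)
open('h.py','w').write(s)
E
python3 - <<'E'
from h import *
np.set_printoptions(precision=4,suppress=True)
C={n:viewer.read_camera(n) for n in('scene','top')}
hs={'key_green_top':.05,'key_blue_top':.05,'key_orange_top':.05,'key_white_top':.05,'tin':.07,'gland_nut':.006,'bolt':.008,'coupling':.01,'jar_white':.04,'marker':.008,'cover_edge':.25,'balance':.05}
for k,z in hs.items():
    for n in C:
        for d in search_frame(n,k)[:3]:
            print(k,n,round(d['score'],2),np.round(d['pixel'],1),at_z(C[n],d['pixel'],z)[0])
E
```

```text
key_green_top scene 0.62 [234.3 250.2] [ 0.4372 -0.0391  0.05  ]
key_green_top top 0.55 [281.2 249.7] [ 0.4486 -0.0319  0.05  ]
key_blue_top scene 0.58 [246.2 259.5] [ 0.4412 -0.0784  0.05  ]
key_blue_top top 0.41 [292.8 251.5] [ 0.4437 -0.0636  0.05  ]
key_white_top top 0.5 [318.6 250.8] [ 0.4456 -0.1342  0.05  ]
tin scene 0.68 [289.3 217.2] [ 0.591  -0.0681  0.07  ]
tin scene 0.58 [224.6 197.9] [0.5133 0.0913 0.07  ]
tin top 0.85 [298. 198.] [ 0.5885 -0.0776  0.07  ]
tin top 0.73 [218.9 215.2] [0.5409 0.1373 0.07  ]
gland_nut scene 0.67 [233.5 250.5] [ 0.4504 -0.0133  0.006 ]
gland_nut scene 0.45 [317.8 340.6] [ 0.438  -0.3165  0.006 ]
gland_nut top 0.36 [380.8 255.5] [ 0.434  -0.3158  0.006 ]
bolt scene 0.6 [157.4 174.5] [0.4542 0.3429 0.008 ]
coupling scene 0.42 [197.3 166.1] [0.5584 0.2895 0.01  ]
coupling top 0.46 [411.  215.1] [ 0.5495 -0.4061  0.01  ]
coupling top 0.45 [319.9 250.5] [ 0.4484 -0.1416  0.01  ]
jar_white scene 0.97 [379.4 325.4] [ 0.5456 -0.3892  0.04  ]
jar_white scene 0.37 [294.8 238.1] [ 0.5721 -0.1079  0.04  ]
jar_white top 0.72 [412.4 213.7] [ 0.5496 -0.4012  0.04  ]
jar_white top 0.38 [300.6 212.1] [ 0.5537 -0.086   0.04  ]
jar_white top 0.28 [164.1 212.4] [0.5524 0.2947 0.04  ]
marker scene 0.77 [368.7 278.3] [ 0.635 -0.295  0.008]
marker scene 0.27 [293.4 235.2] [ 0.5921 -0.0836  0.008 ]
marker top 0.63 [367.4 190.4] [ 0.6217 -0.2815  0.008 ]
cover_edge scene 0.91 [318.5 168.9] [ 0.626  -0.1163  0.25  ]
cover_edge scene 0.44 [163.2 172.5] [0.3818 0.0996 0.25  ]
cover_edge top 0.28 [280.3 252.5] [ 0.4319 -0.0281  0.25  ]
balance scene 0.81 [296. 233.] [ 0.5799 -0.1038  0.05  ]
balance top 0.84 [298.  213.5] [ 0.5485 -0.0783  0.05  ]
```

View pics/scene0.png

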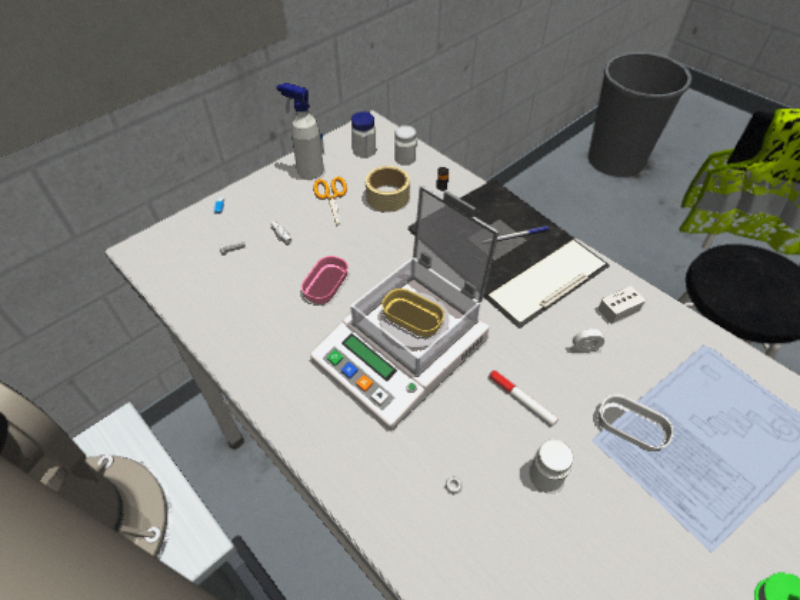

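View pics/top0.png

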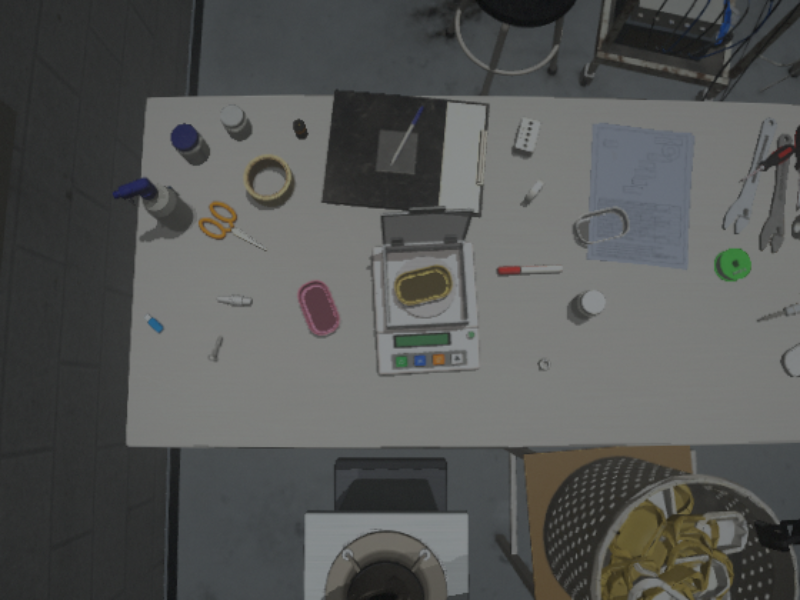

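```bash
python3 - <<'E'
from h import *
np.set_printoptions(precision=4,suppress=True)
C={n:viewer.read_camera(n) for n in('scene','top')}
roi={'scene':(215,235,290,295),'top':(262,238,338,262)}
pts={}
for n,c in C.items():
    x0,y0,x1,y1=roi[n]; hsv=cv2.cvtColor(c['img'],cv2.COLOR_RGB2HSV)
    for k,(a,b) in dict(green=(45,85),blue=(100,125),orange=(5,22)).items():
        m=cv2.inRange(hsv,(a,130,60),(b,255,255)); mm=np.zeros_like(m); mm[y0:y1,x0:x1]=m[y0:y1,x0:x1]
        nc,l,st,ce=cv2.connectedComponentsWithStats(mm)
        i=1+np.argmax(st[1:,4]); pts[n,k]=ce[i]; print(n,k,ce[i],st[i,4])
P=[]
for k in('green','blue','orange'):
    p,e=tri(C['scene'],pts['scene',k],C['top'],pts['top',k]); P.append(p); print(k,p,e)
P=np.array(P); d=P[0]-P[2]; print('spacing',np.linalg.norm(d)/2,'yaw',np.arctan2(-d[0],d[1]))
for n,(x0,y0,x1,y1) in dict(scene=(210,130,350,300),top=(255,140,340,270)).items():
    im=cv2.resize(C[n]['img'][y0:y1,x0:x1,::-1],None,fx=4.5 if n=='top' else 3.5,fy=4.5 if n=='top' else 3.5,interpolation=cv2.INTER_CUBIC)
    if n=='scene': A=im
    else: B=im
h=max(A.shape[0],B.shape[0]); pad=lambda i:cv2.copyMakeBorder(i,0,h-i.shape[0],0,0,cv2.BORDER_CONSTANT)
out=np.hstack([pad(A)[:, :410] if 0 else pad(A),pad(B)])
f=min(800/out.shape[1],600/out.shape[0],1); print(A.shape,B.shape,f)
cv2.imwrite('pics/bal.png',cv2.resize(out,None,fx=f,fy=f))
ims=[cv2.resize(C['scene']['img'][320:360,295:345,::-1],(400,320),interpolation=cv2.INTER_CUBIC),cv2.resize(C['top']['img'][235:275,356:406,::-1],(400,320),interpolation=cv2.INTER_CUBIC)]
cv2.imwrite('pics/nut.png',np.hstack(ims))
for n in C:
    for t in ('gland_nut','tin'):
        for d in cut_out(n,t):
            m=d['pixels']; ys,xs=np.nonzero(m); print(n,t,round(d['score'],2),d['pixel'],m.sum(),xs.min(),xs.max(),ys.min(),ys.max(),(xs.mean(),ys.mean()))
E
```

```text
scene green [257.7349 249.0884] 249
scene blue [244.0896 258.3881] 67
scene orange [254.7273 267.4545] 77
top green [280.6522 252.4783] 23
top blue [293.7045 251.9545] 44
top orange [306.5577 250.9808] 52
green [ 0.4661 -0.0464  0.0244] 0.05711663585202528
blue [ 0.4432 -0.0666  0.0388] 0.0005247911211881069
orange [ 0.4459 -0.1022  0.0375] 0.00047880250173643453
spacing 0.030383180547775807 yaw -0.34617766217616186
(595, 490, 3) (585, 382, 3) 0.9174311926605505
scene tin 0.82 [225.0, 193.2] 718 211 242 179 212 (np.float64(226.8523676880223), np.float64(195.16852367688023))
scene tin 0.8 [290.9, 216.8] 993 267 310 202 235 (np.float64(288.5568982880161), np.float64(218.05438066465257))
top gland_nut 0.29 [412.2, 215.2] 390 400 423 202 223 (np.float64(411.2282051282051), np.float64(212.57692307692307))
top tin 0.75 [221.1, 217.8] 738 210 236 197 234 (np.float64(222.55420054200542), np.float64(215.59214092140923))
top tin 0.55 [296.2, 200.7] 891 276 316 185 213 (np.float64(295.645342312009), np.float64(198.97418630751963))
```

View pics/bal.png

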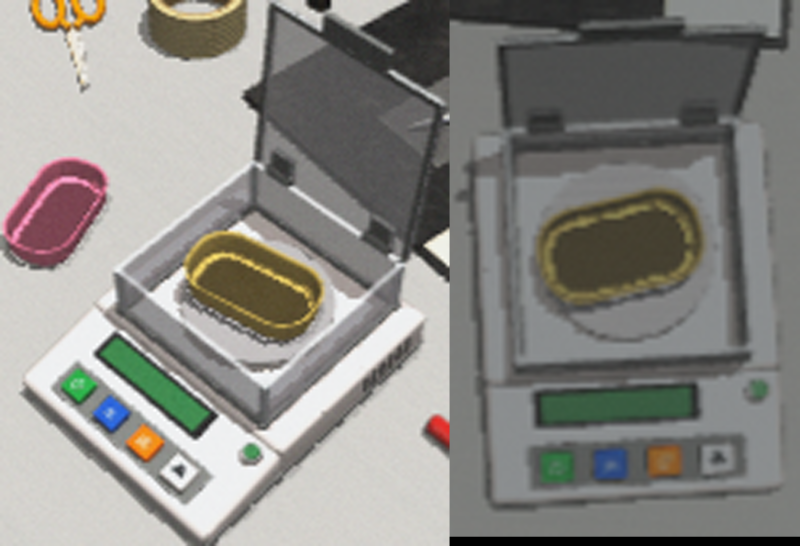

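View pics/nut.png

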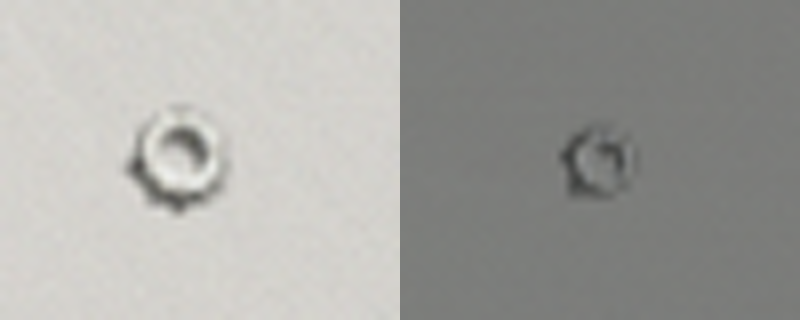

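```bash
cat > fit.py <<'E'
from h import *
from scipy.optimize import least_squares
np.set_printoptions(precision=4,suppress=True)
C={n:viewer.read_camera(n) for n in('scene','top')}
yk=[.054,.018,-.018,-.054]
keys={'scene':[(234.3,249.6),(244.1,258.4),(254.7,267.45),(266.4,276.4)],'top':[(280.8,252.5),(293.7,252.0),(306.6,251),(319.6,250.8)]}
W=[(-.04,.0775,.097),(-.04,-.0775,.097),(.115,.0775,.097),(.115,-.0775,.097)]
wall={'scene':[(245.8,214.7),(291.9,255.5),(289.4,181.4),(336.1,211.6)],'top':[(270.4,229.6),(327.8,226.7)]}
def T(p,v): x,y,a=p; c,s=np.cos(a),np.sin(a); v=np.atleast_2d(v); return np.c_[x+c*v[:,0]-s*v[:,1],y+s*v[:,0]+c*v[:,1],v[:,2]]
def res(p):
    r=[]
    for n in C:
        r.append(proj(C[n],T(p[:3],[(p[3],y,p[4]) for y in yk]))-keys[n])
        r.append(.5*(proj(C[n],T(p[:3],W[:len(wall[n])]))-wall[n]))
    return np.concatenate(r).ravel()
s=least_squares(res,[.54,-.08,0,-.09,.04],loss='soft_l1'); p=s.x
if __name__=='__main__':
    print('balance',p); print(res(p).reshape(-1,2))
    print('keys',T(p,[(p[3],y,p[4]) for y in yk])); print('pan',T(p,(.0375,0,.057)),'hinge',T(p,(.115,0,.097)))
    print('nut',at_z(C['scene'],(317.5,339.4),.012),at_z(C['top'],(381,255.4),.012))
    print('tin rim c',at_z(C['scene'],(210+253/3.211,130+278/3.211),.081),at_z(C['top'],(255+(620-449.5)/4.128,140+245/4.128),.081))
    for a in (1.5,1.6,1.7): 
        e=T(p,(.115+.155*-np.cos(a)+.004*np.sin(a)*1,0,.097+.155*np.sin(a)+.004*np.cos(a))); print(a,e,proj(C['scene'],e),proj(C['top'],e))
E
python3 fit.py
```

```text
balance [ 0.5459 -0.0797  0.05   -0.1013  0.0389]
[[-0.1829 -0.0905]
 [ 0.1153 -0.0826]
 [-0.049  -0.0241]
 [-0.9556  0.4532]
 [-0.7158  0.1828]
 [-0.1742 -1.2837]
 [-0.3927 -0.255 ]
 [-0.2103  1.052 ]
 [-0.0149 -0.1757]
 [ 0.1278 -0.3315]
 [ 0.2508  0.0082]
 [ 0.2485 -0.4564]
 [ 0.2567 -0.53  ]
 [ 0.77   -0.5195]]Traceback (most recent call last):
  File "fit.py", line 19, in <module>
    print('keys',T(p,[(p[3],y,p[4]) for y in yk])); print('pan',T(p,(.0375,0,.057)),'hinge',T(p,(.115,0,.097)))
                 ~^^^^^^^^^^^^^^^^^^^^^^^^^^^^^^^
  File "fit.py", line 9, in T
    def T(p,v): x,y,a=p; c,s=np.cos(a),np.sin(a); v=np.atleast_2d(v); return np.c_[x+c*v[:,0]-s*v[:,1],y+s*v[:,0]+c*v[:,1],v[:,2]]
                ^^^^^
ValueError: too many values to unpack (expected 3)
```

```bash
sed -i 's/x,y,a=p;/x,y,a=p[:3];/' fit.py; python3 fit.py
```

```text
balance [ 0.5459 -0.0797  0.05   -0.1013  0.0389]
[[-0.1829 -0.0905]
 [ 0.1153 -0.0826]
 [-0.049  -0.0241]
 [-0.9556  0.4532]
 [-0.7158  0.1828]
 [-0.1742 -1.2837]
 [-0.3927 -0.255 ]
 [-0.2103  1.052 ]
 [-0.0149 -0.1757]
 [ 0.1278 -0.3315]
 [ 0.2508  0.0082]
 [ 0.2485 -0.4564]
 [ 0.2567 -0.53  ]
 [ 0.77   -0.5195]]
keys [[ 0.442  -0.0309  0.0389]
 [ 0.4438 -0.0668  0.0389]
 [ 0.4456 -0.1028  0.0389]
 [ 0.4474 -0.1387  0.0389]]
pan [[ 0.5833 -0.0779  0.057 ]] hinge [[ 0.6607 -0.074   0.097 ]]
nut [[ 0.4374 -0.3156  0.012 ]] [[ 0.4341 -0.3149  0.012 ]]
tin rim c [[ 0.5854 -0.0719  0.081 ]] [[ 0.5829 -0.0725  0.081 ]]
1.5 [[ 0.6537 -0.0743  0.2519]] [[313.3549 151.967 ]] [[300.0037 157.7449]]
1.6 [[ 0.6692 -0.0736  0.2518]] [[318.0234 148.4542]] [[299.6322 151.3618]]
1.7 [[ 0.6846 -0.0728  0.2502]] [[322.5417 145.5398]] [[299.2323 145.2303]]
```

```bash
python3 -m crank '[{"delta_rot":[0,0,12],"xyz":[0.347,-0.271,0.03],"fingers":1},{"delta_rot":[0,0,12],"xyz":[0.347,-0.271,0.03],"fingers":1},{"delta_rot":[0,0,12],"xyz":[0.347,-0.271,0.03],"fingers":1},{"delta_rot":[0,0,12],"xyz":[0.347,-0.271,0.03],"fingers":1},{"delta_rot":[0,0,12],"xyz":[0.347,-0.271,0.03],"fingers":1},{"delta_rot":[0,0,12],"xyz":[0.347,-0.271,0.03],"fingers":1},{"delta_rot":[0,0,12],"xyz":[0.347,-0.271,0.03],"fingers":1},{"delta_rot":[0,0,12],"xyz":[0.347,-0.271,0.03],"fingers":1},{"delta_rot":[0,0,12],"xyz":[0.347,-0.271,0.03],"fingers":1},{"delta_rot":[0,0,12],"xyz":[0.347,-0.271,0.03],"fingers":1}]' 30
cat > s.py <<'E'
from h import *
import sys
np.set_printoptions(precision=4,suppress=True)
o=telemetry.get_obs(); r=q2R(o); print(round(o['t'],2),np.array(o['eef_pos']),'F',np.array(o['contact_force']),'w',o['gripper_width'],'g',o['grasp_force'])
print(r.as_matrix(),'yaw',np.degrees(np.arctan2(r.as_matrix()[1,0],r.as_matrix()[0,0])))
if len(sys.argv)>1: print('tool delta',r.inv().apply(np.array([float(v) for v in sys.argv[1:4]])-o['eef_pos']))
E
python3 s.py 0.443 -0.031 0.07
```

```text
t: 3.0
eef_pos: [0.444, -0.2942, 0.2013]
tool_rot: [-0.001, 1.0, 0.031, 0.001]
contact_force: [-0.3, -0.1, 0.1]
gripper_width: 0.002
grasp_force: 0.0
3.0 [ 0.444  -0.2942  0.2013] F [-0.2803 -0.1366  0.0818] w 0.0019570987668167715 g 0.0
[[ 0.998   0.0626  0.002 ]
 [ 0.0626 -0.998   0.0025]
 [ 0.0022 -0.0024 -1.    ]] yaw 3.5889146146178312
tool delta [ 0.0152 -0.2624  0.132 ]
```

```bash
python3 -m crank '[{"delta_rot":[0,0,0],"xyz":[0.015,-0.262,0.131],"fingers":1},{"delta_rot":[0,0,0],"xyz":[0.015,-0.262,0.131],"fingers":1},{"delta_rot":[0,0,0],"xyz":[0.015,-0.262,0.131],"fingers":1},{"delta_rot":[0,0,0],"xyz":[0.015,-0.262,0.131],"fingers":1},{"delta_rot":[0,0,0],"xyz":[0.015,-0.262,0.131],"fingers":1},{"delta_rot":[0,0,0],"xyz":[0.015,-0.262,0.131],"fingers":1},{"delta_rot":[0,0,0],"xyz":[0.015,-0.262,0.131],"fingers":1},{"delta_rot":[0,0,0],"xyz":[0.015,-0.262,0.131],"fingers":1},{"delta_rot":[0,0,0],"xyz":[0.015,-0.262,0.131],"fingers":1}]'
python3 s.py 0.442 -0.031 0.043
```

```text
t: 3.9
eef_pos: [0.4415, -0.0394, 0.0707]
tool_rot: [0.0, 1.0, 0.025, 0.0]
contact_force: [-0.4, 0.4, 1.1]
gripper_width: 0.002
grasp_force: 0.0
3.9 [ 0.4415 -0.0394  0.0707] F [-0.3867  0.3808  1.0696] w 0.0018653702798535185 g 0.0
[[ 0.9987  0.0505  0.0009]
 [ 0.0505 -0.9987 -0.0007]
 [ 0.0008  0.0007 -1.    ]] yaw 2.8951542721711925
tool delta [ 0.0009 -0.0084  0.0277]
```

```bash
python3 -m crank '[{"delta_rot":[0,0,0],"xyz":[0.001,-0.008,0.01],"fingers":1},{"delta_rot":[0,0,0],"xyz":[0.001,-0.008,0.02],"fingers":1},{"delta_rot":[0,0,0],"xyz":[0.001,-0.008,0.026],"fingers":1},{"delta_rot":[0,0,0],"xyz":[0.001,-0.008,0.026],"fingers":1},{"delta_rot":[0,0,0],"xyz":[0.001,-0.008,0.026],"fingers":1}]'
python3 s.py 0.442 -0.031 0.037
```

```text
t: 4.4
eef_pos: [0.4414, -0.0302, 0.044]
tool_rot: [0.0, 1.0, 0.026, -0.0]
contact_force: [0.5, 0.2, -0.2]
gripper_width: 0.004
grasp_force: 0.0
4.4 [ 0.4414 -0.0302  0.044 ] F [ 0.5466  0.1914 -0.1727] w 0.003855978880562155 g 0.0
[[ 0.9987  0.0519 -0.0008]
 [ 0.0519 -0.9987 -0.0001]
 [-0.0008  0.0001 -1.    ]] yaw 2.9769046504541774
tool delta [0.0006 0.0008 0.007 ]
```

```bash
python3 -m crank '[{"delta_rot":[0,0,0],"xyz":[0,0,0.003],"fingers":1},{"delta_rot":[0,0,0],"xyz":[0,0,0.006],"fingers":1},{"delta_rot":[0,0,0],"xyz":[0,0,0.006],"fingers":1},{"delta_rot":[0,0,0],"xyz":[0,0,0.006],"fingers":1}]'
```

```text
t: 4.8
eef_pos: [0.4416, -0.03, 0.0383]
tool_rot: [0.0, 1.0, 0.026, -0.0]
contact_force: [0.7, 0.1, -0.6]
gripper_width: -0.002
grasp_force: 0.0
```

```bash
python3 -m crank '[{"delta_rot":[0,0,0],"xyz":[0,0,0.003],"fingers":1},{"delta_rot":[0,0,0],"xyz":[0,0,0.003],"fingers":1},{"delta_rot":[0,0,0],"xyz":[0,0,0.003],"fingers":1}]'
```

```text
t: 5.1
eef_pos: [0.4422, -0.03, 0.0356]
tool_rot: [0.0, 1.0, 0.026, 0.001]
contact_force: [0.5, 0.1, 4.1]
gripper_width: 0.002
grasp_force: 1.6
```

```bash
python3 - <<'E'
from h import *
c=viewer.read_camera('scene'); print(telemetry.get_obs()['contact_force'])
cv2.imwrite('pics/k1.png',cv2.resize(c['img'][200:300,190:320,::-1],(780,600),interpolation=cv2.INTER_CUBIC))
E
```

```text
[1.20604271 0.78999956 2.66411097]
```

View pics/k1.png

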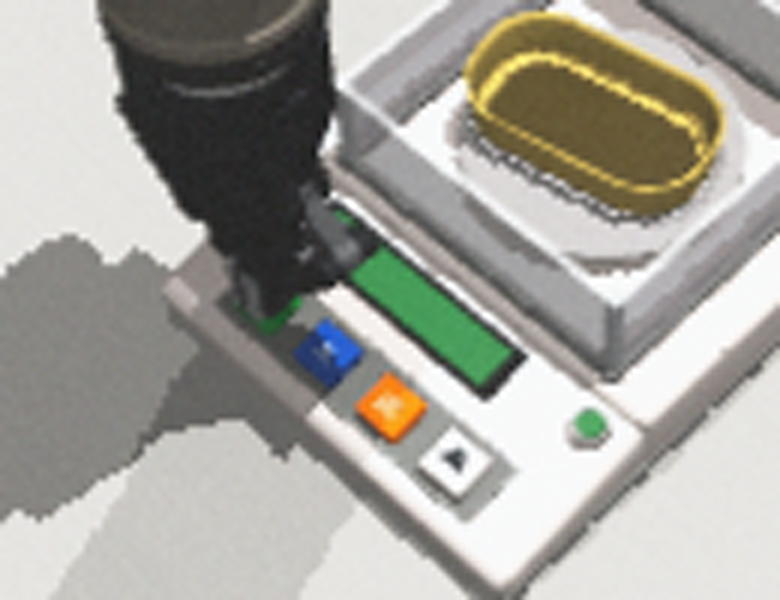

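The picture shows the shut fingers on the green key at (265,310), clear of the blue key at (328,350). The force is only 3–4 N, so I press further.

```bash
python3 -m crank '[{"delta_rot":[0,0,0],"xyz":[0,0,0.001],"fingers":1},{"delta_rot":[0,0,0],"xyz":[0,0,0.002],"fingers":1},{"delta_rot":[0,0,0],"xyz":[0,0,0.002],"fingers":1},{"delta_rot":[0,0,0],"xyz":[0,0,0.002],"fingers":1}]'
```

```text
t: 5.55
eef_pos: [0.4425, -0.0299, 0.0338]
tool_rot: [0.0, 1.0, 0.026, 0.001]
contact_force: [1.2, -0.2, 8.1]
gripper_width: 0.003
grasp_force: 3.8
```

```bash
python3 -m crank '[{"delta_rot":[0,0,0],"xyz":[0,0,-0.01],"fingers":1},{"delta_rot":[0,0,0],"xyz":[0,0,-0.02],"fingers":1},{"delta_rot":[0,0,0],"xyz":[0,0.018,-0.02],"fingers":1},{"delta_rot":[0,0,0],"xyz":[0,0.036,-0.02],"fingers":1},{"delta_rot":[0,0,0],"xyz":[0,0.036,-0.02],"fingers":1},{"delta_rot":[0,0,0],"xyz":[0,0.036,-0.02],"fingers":1},{"delta_rot":[0,0,0],"xyz":[0,0.036,-0.012],"fingers":1},{"delta_rot":[0,0,0],"xyz":[0,0.036,-0.008],"fingers":1},{"delta_rot":[0,0,0],"xyz":[0,0.036,-0.008],"fingers":1}]'
python3 s.py .4438 -.0668 .034
```

```text
t: 6.45
eef_pos: [0.4427, -0.0652, 0.0404]
tool_rot: [-0.0, 1.0, 0.027, -0.001]
contact_force: [0.9, -0.5, 0.8]
gripper_width: -0.001
grasp_force: 0.0
6.45 [ 0.4427 -0.0652  0.0404] F [ 0.9468 -0.5084  0.8486] w -0.0011246455223366588 g 0.0
[[ 0.9986  0.0535 -0.0019]
 [ 0.0535 -0.9986  0.0003]
 [-0.0019 -0.0004 -1.    ]] yaw 3.0685332561270213
tool delta [0.001  0.0016 0.0064]
```

```bash
python3 -m crank '[{"delta_rot":[0,0,0],"xyz":[0.001,0.001,0.003],"fingers":1},{"delta_rot":[0,0,0],"xyz":[0.001,0.001,0.006],"fingers":1},{"delta_rot":[0,0,0],"xyz":[0.001,0.001,0.008],"fingers":1},{"delta_rot":[0,0,0],"xyz":[0.001,0.001,0.008],"fingers":1},{"delta_rot":[0,0,0],"xyz":[0.001,0.001,0.008],"fingers":1}]'
```

```text
t: 6.95
eef_pos: [0.4454, -0.0665, 0.0339]
tool_rot: [-0.0, 1.0, 0.026, 0.001]
contact_force: [-1.4, 2.5, 9.5]
gripper_width: -0.0
grasp_force: 4.4
```

```bash
python3 -m crank '[{"delta_rot":[0,0,0],"xyz":[0,0,-0.03],"fingers":1},{"delta_rot":[0,0,0],"xyz":[0,0,-0.07],"fingers":1},{"delta_rot":[0,0,0],"xyz":[-0.022,0.248,-0.07],"fingers":0},{"delta_rot":[0,0,0],"xyz":[-0.022,0.248,-0.07],"fingers":0},{"delta_rot":[0,0,0],"xyz":[-0.022,0.248,-0.07],"fingers":0},{"delta_rot":[0,0,0],"xyz":[-0.022,0.248,-0.07],"fingers":0},{"delta_rot":[0,0,0],"xyz":[-0.022,0.248,-0.07],"fingers":0},{"delta_rot":[0,0,0],"xyz":[-0.022,0.248,-0.07],"fingers":0},{"delta_rot":[0,0,0],"xyz":[-0.022,0.248,-0.07],"fingers":0},{"delta_rot":[0,0,0],"xyz":[-0.022,0.248,-0.07],"fingers":0}]'
python3 s.py .4358 -.315 .004
```

```text
t: 7.95
eef_pos: [0.4356, -0.3142, 0.103]
tool_rot: [-0.001, 1.0, 0.027, -0.0]
contact_force: [-0.2, -0.3, -0.7]
gripper_width: 0.5
grasp_force: 0.0
7.95 [ 0.4356 -0.3142  0.103 ] F [-0.1978 -0.2894 -0.691 ] w 0.5000751610933208 g 0.0
[[ 0.9986  0.0537 -0.0006]
 [ 0.0537 -0.9986  0.0011]
 [-0.0005 -0.0011 -1.    ]] yaw 3.0798904561516482
tool delta [0.0003 0.0009 0.099 ]
```

```bash
python3 -m crank '[{"delta_rot":[0,0,0],"xyz":[0,0.001,0.04],"fingers":0},{"delta_rot":[0,0,0],"xyz":[0,0.001,0.08],"fingers":0},{"delta_rot":[0,0,0],"xyz":[0,0.001,0.098],"fingers":0},{"delta_rot":[0,0,0],"xyz":[0,0.001,0.098],"fingers":0},{"delta_rot":[0,0,0],"xyz":[0,0.001,0.098],"fingers":0},{"delta_rot":[0,0,0],"xyz":[0,0.001,0.098],"fingers":0.8},{"delta_rot":[0,0,0],"xyz":[0,0.001,0.098],"fingers":0.8},{"delta_rot":[0,0,0],"xyz":[0,0.001,0.098],"fingers":0.8},{"delta_rot":[0,0,0],"xyz":[0,0.001,0.098],"fingers":0.8},{"delta_rot":[0,0,0],"xyz":[0,0.001,0.098],"fingers":0.8}]' 25
python3 s.py
```

```text
t: 8.95
eef_pos: [0.4368, -0.3169, 0.0069]
tool_rot: [0.001, 1.0, 0.026, 0.001]
contact_force: [0.4, 2.4, 7.3]
gripper_width: 0.245
grasp_force: 24.5
8.95 [ 0.4368 -0.3169  0.0069] F [0.4402 2.362  7.2984] w 0.245208738262623 g 24.544774402747862
[[ 0.9986  0.0526  0.0025]
 [ 0.0526 -0.9986 -0.001 ]
 [ 0.0024  0.0011 -1.    ]] yaw 3.0126439344293234
```

```bash
python3 -m crank '[{"delta_rot":[0,0,0],"xyz":[0,0,-0.03],"fingers":0.8},{"delta_rot":[0,0,0],"xyz":[0,0,-0.08],"fingers":0.8},{"delta_rot":[0,0,0],"xyz":[0,0,-0.13],"fingers":0.8},{"delta_rot":[0,0,0],"xyz":[0.04,-0.06,-0.15],"fingers":0.8},{"delta_rot":[0,0,0],"xyz":[0.08,-0.12,-0.15],"fingers":0.8},{"delta_rot":[0,0,0],"xyz":[0.12,-0.18,-0.15],"fingers":0.8},{"delta_rot":[0,0,-6],"xyz":[0.16,-0.236,-0.15],"fingers":0.8},{"delta_rot":[0,0,-6],"xyz":[0.16,-0.236,-0.15],"fingers":0.8},{"delta_rot":[0,0,-6],"xyz":[0.16,-0.236,-0.15],"fingers":0.8},{"delta_rot":[0,0,-6],"xyz":[0.16,-0.236,-0.15],"fingers":0.8}]'
python3 s.py 0.584 -0.072 0.075
python3 - <<'E'
from h import *
a,b=viewer.read_camera('scene'),viewer.read_camera('top')
A=cv2.resize(a['img'][130:280,210:330,::-1],(480,600),interpolation=cv2.INTER_CUBIC)
B=cv2.resize(b['img'][150:270,265:329,::-1],(320,600),interpolation=cv2.INTER_CUBIC)
cv2.imwrite('pics/carry.png',np.hstack([A,B]))
E
```

```text
t: 9.95
eef_pos: [0.5859, -0.0654, 0.1565]
tool_rot: [-0.002, 0.997, 0.083, 0.002]
contact_force: [0.1, 1.0, -0.4]
gripper_width: 0.244
grasp_force: 24.5
9.95 [ 0.5859 -0.0654  0.1565] F [ 0.0882  1.0259 -0.4417] w 0.24354086920410403 g 24.549793915939517
[[ 0.9862  0.1652  0.0037]
 [ 0.1652 -0.9862  0.0035]
 [ 0.0043 -0.0028 -1.    ]] yaw 9.510580908684528
tool delta [-0.0033  0.0064  0.0814]
```

View pics/carry.png

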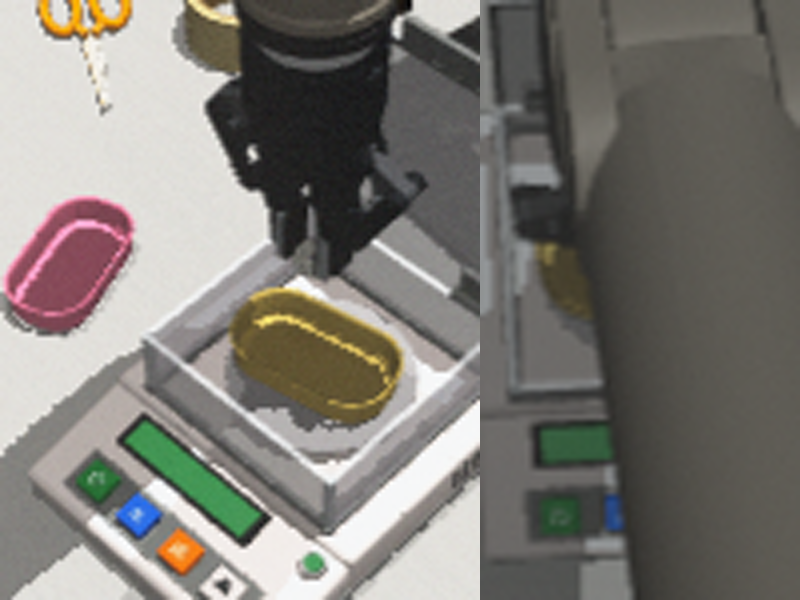

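The fingers, with the white nut between them at (305,262), hang over the tin at (315,355). Now I lower it.

```bash
python3 -m crank '[{"delta_rot":[0,0,0],"xyz":[0,0,0.02],"fingers":0.8},{"delta_rot":[0,0,0],"xyz":[0,0,0.04],"fingers":0.8},{"delta_rot":[0,0,0],"xyz":[0,0,0.055],"fingers":0.8},{"delta_rot":[0,0,0],"xyz":[0,0,0.055],"fingers":0.8},{"delta_rot":[0,0,0],"xyz":[0,0,0.055],"fingers":0.8}]'
python3 s.py 0.584 -0.072 0.073
```

```text
t: 10.55
eef_pos: [0.5828, -0.0735, 0.1005]
tool_rot: [0.0, 0.997, 0.078, -0.0]
contact_force: [0.1, 0.9, 0.1]
gripper_width: 0.248
grasp_force: 24.6
10.55 [ 0.5828 -0.0735  0.1005] F [0.1255 0.8553 0.079 ] w 0.24766649236784602 g 24.55223582102917
[[ 0.9879  0.1552 -0.0002]
 [ 0.1552 -0.9879 -0.0003]
 [-0.0003  0.0003 -1.    ]] yaw 8.93066020869299
tool delta [ 0.0014 -0.0013  0.0275]
```

```bash
python3 -m crank '[{"delta_rot":[0,0,0],"xyz":[0.001,-0.001,0.012],"fingers":0.8},{"delta_rot":[0,0,0],"xyz":[0.001,-0.001,0.022],"fingers":0.8},{"delta_rot":[0,0,0],"xyz":[0.001,-0.001,0.027],"fingers":0.8},{"delta_rot":[0,0,0],"xyz":[0.001,-0.001,0.027],"fingers":0.8}]'
python3 s.py 0.584 -0.072 0.073
```

```text
t: 10.95
eef_pos: [0.5836, -0.0713, 0.0725]
tool_rot: [-0.0, 0.997, 0.079, -0.0]
contact_force: [0.6, -0.6, 0.3]
gripper_width: 0.25
grasp_force: 24.5
10.95 [ 0.5836 -0.0713  0.0725] F [ 0.5977 -0.6001  0.2956] w 0.2500658218841396 g 24.547883637274026
[[ 0.9876  0.1567 -0.0009]
 [ 0.1567 -0.9876  0.0002]
 [-0.0009 -0.0003 -1.    ]] yaw 9.015310083239411
tool delta [ 0.0003  0.0007 -0.0005]
```

```bash
python3 -m crank '[{"delta_rot":[0,0,0],"xyz":[0,0,0.002],"fingers":0.35},{"delta_rot":[0,0,0],"xyz":[0,0,0.002],"fingers":0.2},{"delta_rot":[0,0,0],"xyz":[0,0,0.002],"fingers":0.1},{"delta_rot":[0,0,0],"xyz":[0,0,0],"fingers":0.1},{"delta_rot":[0,0,0],"xyz":[0,0,-0.03],"fingers":0.1},{"delta_rot":[0,0,0],"xyz":[0,0,-0.08],"fingers":0.1},{"delta_rot":[0,0,0],"xyz":[0,0,-0.12],"fingers":0.1},{"delta_rot":[0,0,0],"xyz":[-0.1,0.02,-0.15],"fingers":1},{"delta_rot":[0,0,0],"xyz":[-0.1,0.02,-0.2],"fingers":1},{"delta_rot":[0,0,0],"xyz":[-0.1,0.02,-0.2],"fingers":1}]'
python3 s.py 0.75 -0.07 0.2
python3 - <<'E'
from h import *
a=viewer.read_camera('scene')
cv2.imwrite('pics/put.png',cv2.resize(a['img'][130:280,210:360,::-1],(600,600),interpolation=cv2.INTER_CUBIC))
E
```

```text
t: 11.95
eef_pos: [0.4861, -0.1082, 0.2751]
tool_rot: [0.0, 0.997, 0.078, 0.0]
contact_force: [1.1, -0.1, 0.8]
gripper_width: -0.001
grasp_force: 0.0
11.95 [ 0.4861 -0.1082  0.2751] F [ 1.0793 -0.085   0.7865] w -0.000729697730553797 g 0.0
[[ 0.9879  0.1548  0.0001]
 [ 0.1548 -0.9879 -0.0009]
 [-0.      0.0009 -1.    ]] yaw 8.904588512891836
tool delta [0.2666 0.003  0.0751]
```

View pics/put.png

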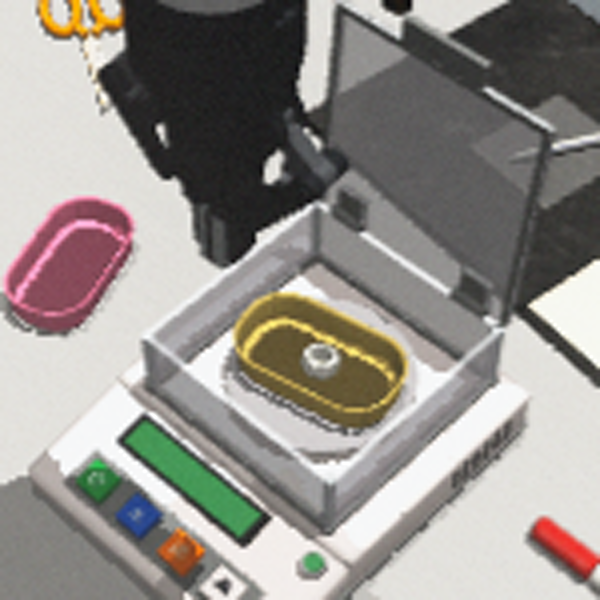

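The picture shows the nut lying flat amid the gold tin at (320,358), the tin not shifted and the lid still upright. Next I go over the lid, behind it.

```bash
python3 -m crank '[{"delta_rot":[0,0,0],"xyz":[0,0,-0.045],"fingers":1},{"delta_rot":[0,0,6],"xyz":[0.02,0,-0.07],"fingers":1},{"delta_rot":[0,0,6],"xyz":[0.07,0,-0.07],"fingers":1},{"delta_rot":[0,0,6],"xyz":[0.12,0,-0.07],"fingers":1},{"delta_rot":[0,0,6],"xyz":[0.17,0,-0.07],"fingers":1},{"delta_rot":[0,0,6],"xyz":[0.22,0,-0.07],"fingers":1},{"delta_rot":[0,0,6],"xyz":[0.237,0,-0.07],"fingers":1},{"delta_rot":[0,0,6],"xyz":[0.237,0,-0.07],"fingers":1},{"delta_rot":[0,0,6],"xyz":[0.237,0,-0.07],"fingers":1},{"delta_rot":[0,0,6],"xyz":[0.237,0,-0.07],"fingers":1}]'
python3 s.py 0.72 -0.071 0.237
```

```text
t: 13.0
eef_pos: [0.7213, -0.0706, 0.3438]
tool_rot: [0.0, 1.0, 0.026, -0.0]
contact_force: [-1.1, -0.9, 1.3]
gripper_width: -0.002
grasp_force: 0.0
13.0 [ 0.7213 -0.0706  0.3438] F [-1.12   -0.8592  1.2584] w -0.0022113971610847652 g 0.0
[[ 0.9987  0.0514 -0.0001]
 [ 0.0514 -0.9987 -0.0007]
 [-0.0001  0.0007 -1.    ]] yaw 2.9460742820002164
tool delta [-0.0014  0.0003  0.1068]
```

```bash
python3 -m crank '[{"delta_rot":[0,0,0],"xyz":[0,0,0.04],"fingers":1},{"delta_rot":[0,0,0],"xyz":[0,0,0.08],"fingers":1},{"delta_rot":[0,0,0],"xyz":[0,0,0.107],"fingers":1},{"delta_rot":[0,0,0],"xyz":[-0.01,0,0.107],"fingers":1},{"delta_rot":[0,0,0],"xyz":[-0.025,0,0.107],"fingers":1},{"delta_rot":[0,0,0],"xyz":[-0.04,0,0.107],"fingers":1},{"delta_rot":[0,0,0],"xyz":[-0.05,0,0.107],"fingers":1},{"delta_rot":[0,0,0],"xyz":[-0.06,0,0.108],"fingers":1},{"delta_rot":[0,0,0],"xyz":[-0.06,0,0.108],"fingers":1}]'
python3 s.py 0.6394 -0.073 0.2332
```

```text
t: 13.9
eef_pos: [0.6615, -0.0735, 0.2368]
tool_rot: [0.0, 1.0, 0.026, 0.001]
contact_force: [0.3, 0.7, -0.3]
gripper_width: -0.001
grasp_force: 0.0
13.9 [ 0.6615 -0.0735  0.2368] F [ 0.3406  0.7057 -0.2953] w -0.0008122927194816412 g 0.0
[[ 0.9987  0.0517  0.0011]
 [ 0.0517 -0.9987 -0.0007]
 [ 0.0011  0.0007 -1.    ]] yaw 2.965000730445698
tool delta [-0.022  -0.0016  0.0036]
```

```bash
python3 -m crank '[{"delta_rot":[0,0,0],"xyz":[-0.022,0,0.003],"fingers":1},{"delta_rot":[0,0,0],"xyz":[-0.04,0,0.008],"fingers":1},{"delta_rot":[0,0,0],"xyz":[-0.056,0,0.016],"fingers":1},{"delta_rot":[0,0,0],"xyz":[-0.072,0,0.026],"fingers":1},{"delta_rot":[0,0,0],"xyz":[-0.086,0,0.037],"fingers":1},{"delta_rot":[0,0,0],"xyz":[-0.098,0,0.05],"fingers":1},{"delta_rot":[0,0,0],"xyz":[-0.109,0,0.066],"fingers":1},{"delta_rot":[0,0,0],"xyz":[-0.109,0,0.066],"fingers":1}]'
python3 s.py 0.5317 -0.08 0.101
```

```text
t: 14.7
eef_pos: [0.5513, -0.0789, 0.1677]
tool_rot: [-0.0, 1.0, 0.026, -0.002]
contact_force: [-0.0, 0.1, -0.2]
gripper_width: -0.0
grasp_force: 0.0
14.7 [ 0.5513 -0.0789  0.1677] F [-0.0216  0.1491 -0.1927] w -0.0004646504503598036 g 0.0
[[ 0.9986  0.0521 -0.0043]
 [ 0.0521 -0.9986 -0.0001]
 [-0.0043 -0.0002 -1.    ]] yaw 2.9855253337562244
tool delta [-0.0193  0.0001  0.0668]
```

```bash
cat > lid.py <<'E'
from fit import *
for n in C:
    print(n,[(round(d['score'],2),np.round(d['pixel'])) for d in search_frame(n,'cover_edge')[:2]])
    for a in (1.6,.8,.5,.3,.1,0):
        print(a,proj(C[n],T(p,(.115-.155*np.cos(a)+.004*np.sin(a),0,.097+.155*np.sin(a)+.004*np.cos(a))))[0].round(0))
cv2.imwrite('pics/lid1.png',cv2.resize(C['scene']['img'][130:280,210:360,::-1],(600,600),interpolation=cv2.INTER_CUBIC))
E
python3 lid.py
```

```text
scene [(0.82, array([298., 205.]))]
1.6 [318. 148.]
0.8 [282. 189.]
0.5 [273. 207.]
0.3 [269. 218.]
0.1 [267. 228.]
0 [267. 232.]
top [(0.92, array([275., 191.])), (0.5, array([368., 192.]))]
1.6 [300. 151.]
0.8 [301. 202.]
0.5 [301. 216.]
0.3 [301. 222.]
0.1 [301. 226.]
0 [300. 227.]
```

View pics/lid1.png

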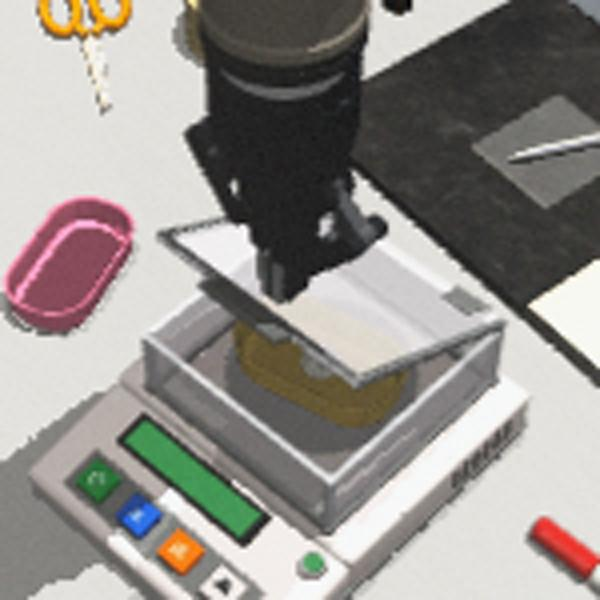

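The picture shows the lid half down with the fingers on its outer face at (280,290) and the nut still in the tin. I keep pushing.

```bash
python3 -m crank '[{"delta_rot":[0,0,0],"xyz":[-0.008,0,0.015],"fingers":1},{"delta_rot":[0,0,0],"xyz":[-0.014,0,0.032],"fingers":1},{"delta_rot":[0,0,0],"xyz":[-0.018,0,0.05],"fingers":1},{"delta_rot":[0,0,0],"xyz":[-0.019,0,0.062],"fingers":1},{"delta_rot":[0,0,0],"xyz":[-0.019,0,0.069],"fingers":1},{"delta_rot":[0,0,0],"xyz":[-0.019,0,0.071],"fingers":1},{"delta_rot":[0,0,0],"xyz":[-0.019,0,0.071],"fingers":1}]'
python3 s.py 0.5317 -0.08 0.101
```

```text
t: 15.6
eef_pos: [0.5349, -0.0796, 0.1007]
tool_rot: [0.0, 1.0, 0.026, -0.0]
contact_force: [-10.0, 0.7, 22.2]
gripper_width: 0.002
grasp_force: 11.1
15.6 [ 0.5349 -0.0796  0.1007] F [-10.0341   0.6993  22.1962] w 0.0018271406749329454 g 11.05274386027304
[[ 0.9986  0.0521 -0.0005]
 [ 0.0521 -0.9986 -0.0008]
 [-0.0005  0.0008 -1.    ]] yaw 2.9871400927466643
tool delta [-0.0032  0.0002 -0.0003]
```

```bash
python3 -m crank '[{"delta_rot":[0,0,0],"xyz":[0,0,-0.025],"fingers":1},{"delta_rot":[0,0,0],"xyz":[0,0,-0.05],"fingers":1},{"delta_rot":[0,0,0],"xyz":[-0.045,0.027,-0.05],"fingers":1},{"delta_rot":[0,0,0],"xyz":[-0.092,0.0535,-0.05],"fingers":1},{"delta_rot":[0,0,0],"xyz":[-0.092,0.0535,-0.03],"fingers":1},{"delta_rot":[0,0,0],"xyz":[-0.092,0.0535,0],"fingers":1},{"delta_rot":[0,0,0],"xyz":[-0.092,0.0535,0.03],"fingers":1},{"delta_rot":[0,0,0],"xyz":[-0.092,0.0535,0.045],"fingers":1},{"delta_rot":[0,0,0],"xyz":[-0.092,0.0535,0.045],"fingers":1},{"delta_rot":[0,0,0],"xyz":[-0.092,0.0535,0.045],"fingers":1}]'
python3 s.py 0.446 -0.138 0.041
python3 lid.py | head -1
python3 - <<'E'
from h import *
a,b=viewer.read_camera('scene'),viewer.read_camera('top')
cv2.imwrite('pics/lid2.png',cv2.resize(a['img'][170:300,210:360,::-1],(690,598),interpolation=cv2.INTER_CUBIC))
E
```

```text
t: 16.6
eef_pos: [0.4464, -0.1379, 0.0539]
tool_rot: [0.0, 1.0, 0.026, 0.0]
contact_force: [0.8, 0.1, -0.6]
gripper_width: -0.004
grasp_force: 0.0
16.6 [ 0.4464 -0.1379  0.0539] F [ 0.8453  0.0844 -0.5746] w -0.0035856838366277333 g 0.0
[[ 0.9986  0.0525  0.0008]
 [ 0.0525 -0.9986 -0.    ]
 [ 0.0008  0.0001 -1.    ]] yaw 3.009057336430142
tool delta [-0.0005  0.0001  0.0129]
scene [(0.67, array([300., 218.]))]
```

View pics/lid2.png

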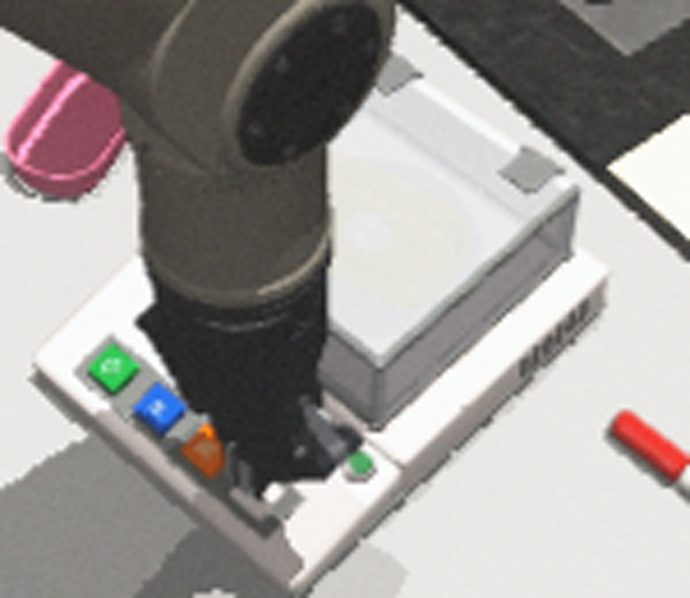

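The lid lies flat and shut on the walls (edge at (375,360)), the nut shows through at (365,235), and the fingers are over the white key at (285,500). I press it now.

```bash
python3 -m crank '[{"delta_rot":[0,0,0],"xyz":[0,0,0.01],"fingers":1},{"delta_rot":[0,0,0],"xyz":[0,0,0.015],"fingers":1},{"delta_rot":[0,0,0],"xyz":[0,0,0.019],"fingers":1},{"delta_rot":[0,0,0],"xyz":[0,0,0.0215],"fingers":1},{"delta_rot":[0,0,0],"xyz":[0,0,0.0215],"fingers":1},{"delta_rot":[0,0,0],"xyz":[0,0,0.0215],"fingers":1}]'
```

```text
t: 17.5
eef_pos: [0.4461, -0.1379, 0.0328]
tool_rot: [0.0, 1.0, 0.026, 0.0]
contact_force: [-4.1, 1.9, 18.4]
gripper_width: -0.005
grasp_force: 9.6
```

```bash
python3 -m crank '[{"delta_rot":[0,0,0],"xyz":[0,0,-0.02],"fingers":1},{"delta_rot":[0,0,0],"xyz":[0,0,-0.06],"fingers":1},{"delta_rot":[0,0,0],"xyz":[0,0,-0.11],"fingers":1},{"delta_rot":[0,0,0],"xyz":[0,0.05,-0.15],"fingers":1},{"delta_rot":[0,0,0],"xyz":[0,0.1,-0.18],"fingers":1},{"delta_rot":[0,0,0],"xyz":[0,0.15,-0.18],"fingers":1},{"delta_rot":[0,0,0],"xyz":[0,0.15,-0.18],"fingers":1},{"delta_rot":[0,0,0],"xyz":[0,0.15,-0.18],"fingers":1},{"delta_rot":[0,0,0],"xyz":[0,0.15,-0.18],"fingers":1}]'
python3 - <<'E'
from h import *
a=viewer.read_camera('scene')
cv2.imwrite('pics/end.png',cv2.resize(a['img'][170:300,210:360,::-1],(690,598),interpolation=cv2.INTER_CUBIC))
E
```

```text
t: 18.4
eef_pos: [0.4529, -0.2872, 0.2111]
tool_rot: [-0.001, 1.0, 0.026, -0.001]
contact_force: [0.4, 1.3, 0.1]
gripper_width: -0.003
grasp_force: 0.0
```

View pics/end.png

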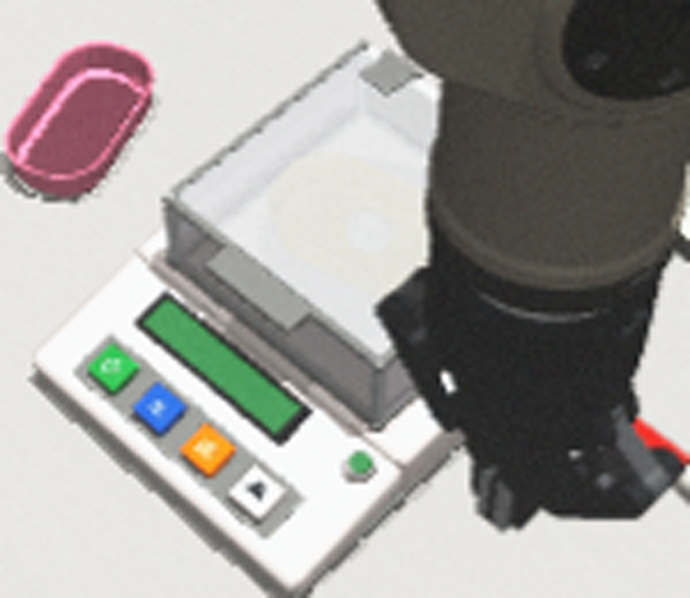

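The lid is shut, all four keys ((112,365) to (258,492)) are up, the nut is in the tin at (368,235) and the arm is clear. I hand the job in.

```bash
python3 -c "
from station import job
print(job.hand_in())"
```

```text
the job is handed in; nothing more can be done
None
```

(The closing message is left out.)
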